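Load the capacitor forming tray and bring the supply up to its set mark

ROBOT

A 6-joint arm with a two-finger parallel gripper is mounted at the origin on the work surface. World frame = base frame: x ahead of the robot, y to its left, z up, the work surface at z = 0. Lengths are in m, angles in rad, forces in N, time in s.
With the tool pointing down it reaches from about 0.3 to 0.825 m from the base axis. Payload 5.4 kg.
Tool frame: the origin (TCP) lies midway between the tips of the shut fingers; the grasp point (between the pads) lies 19 mm behind it; z points along the fingers, y is the line along which they close (so a half turn about z gives the same grasp; the last joint's range is limited). The gripper opens to 92 mm and grips with 3 to 60 N. Pads are 20 mm wide; open, the fingers measure 128 mm over their backs; the gripper's body (75 mm by 189 mm) begins 69 mm behind the grasp point.
Start: joints at [0.995, 0.158, 1.597, -0, 1.386, -0.21], TCP at [0.206, 0.537, 0.215] pointing down, gripper open.
Joint ranges: [-2.91, 2.91], [-0.94, 2.29], [0.18, 2.7], [-1.29, 4.43], [0.17, 2.64], [-3, 3]. Speed limits (rad/s): [2.57, 2.57, 3.14, 3.14, 3.14, 3.14].

INTERFACE

Orientations are given as a unit quaternion [w, x, y, z].
In Python, from cell import arm gives the robot as it stands.
- The arm moves only by the tool move_arm, never from a script. Its argument "series" is a list of rows, each a list of 7 numbers: the turn, a rotation vector about the tool's x, y, z in degrees, then the shift along the tool's x, y, z in m, then the opening, from -1 (shut) to 1 (fully open). In form: [[rx, ry, rz, tx, ty, tz, fingers], ...]. A call has 1 to 20 rows; each row is the pose to reach, as a shift and turn from the pose commanded when the call began, along the tool's axes at that moment; what a row does not reach only later rows make up. A row lasts 1/10 s, in which the tool goes at most 50 mm and 8.59 degrees, less where a joint would pass 70% of its speed; a pose out of reach is approached as far as the arm can. A call with a gripper value outside its range is refused whole. The fingers move at their own pace and stop on an object; "grip_force" is the grip in N (left out, the last holds). Time passes only in rows, so rows that repeat a pose let the fingers close. It gives the time, the measured TCP pose, the force, the opening and the grip force at its end, in the units of the state.
- arm.state(): the state, without advancing time (a new reading comes with each control period).
- arm.camera(name): name is "side" or "top"; returns the picture (480x640x3 uint8, red, green, blue); there is no depth.
- arm.camera_info(name): a dict with "camera_matrix" (3x3 intrinsics, pixels), "k1" (the pictures are not rectified: a ray, as slopes to the right and down, at radius r is drawn at 1 + k1 r^2 times it, then the intrinsics apply), "origin" and "attitude" of the camera in the world. Camera axes: x right, y down, z forward; pixel columns grow to the right and rows downward; lengths in m; the calibration is good to about 2 mm. A picture is of the moment at which its call begins. camera_info takes no time and is no camera call.
- arm.job_done(): hands the job in; it is judged then, once.
Trained networks look in the newest picture that a camera, given by its name, has taken for a name from the list of things; names that differ only in an ending like _2 or _b are one class to them, and where a whole thing is asked for, a point or a joint stands for the part that bears it (a point fixed in the world has none). Each returns a list of dicts, best first, with "confidence" (0 to 1); they miss things now and then, are a little off and sometimes report something else, mostly with a low value. They report only what shows in the picture. A call takes as long as a camera call. They do not tell look-alikes from the thing itself.
- arm.outline_of(camera, label): "mask" (480x640 bool, what is visible of it) and "bbox" ([centre column, centre row, width, height] in pixels, round what is visible of it).
The state is a dict: "time_s": time; "joints": joint angles; "dq": joint speeds; "joint_torque": joint torques, N m; "tcp_pos": TCP position; "ee_rot": TCP orientation; "force": force on the tool from outside, world axes, zero at the start; "wrist_torque": the same for the moment, N m; "grip_width": finger opening in m; "grip_force": force on a finger pad.
Only numpy, scipy, OpenCV 4.12 (cv2) and the standard library are available. Lean on these libraries where they do the work, as an engineer would, in place of code of your own. Each camera call takes 0.05 s, during which the arm holds its last target. There are 200 camera calls.

TASK

Stand the two loose capacitors in the two free cells of the black tray, one per cell, upright with their terminals up, setting each down rather than dropping it. When both are in and released, slide the supply's slider gently along its track until the line on its grip is level with the dark steel pointer beside the track, without running past it, and let go. Leave the pointer, the capacitor already in the tray and the other things on the bench where they are.

Things in the scene. Friction and masses are not known exactly. Their poses are not given: they have to be found in the camera images.
- cap_1: upright cylinder capacitor, black sleeve, 50 mm diameter, 100 mm tall, two small metal screw terminals (6 mm high) on top, about 0.2 kg; origin: centre of its underside, z up
- cap_2: upright cylinder capacitor, black sleeve, 50 mm diameter, 100 mm tall, two small metal screw terminals (6 mm high) on top, about 0.2 kg; origin: centre of its underside, z up (same as cap_1, either goes in either free cell)
- tray: black open tray fixed to the bench, 70 (x) by 202 (y) by 50 mm high, walls and floor 4 mm; three cells in a row along its y, each 62 x 62 mm inside, centres at y = -66, 0, +66 mm; one holds a capacitor, the other two are free (which ones varies); steel ears 10 mm high reach to 129 mm from its centre at both ends; origin: centre of its underside
- plate_a: brass contact plate, 54 x 54 mm, 3 mm thick, fixed on the floor of one free cell of the tray; origin: centre of the plate's underside (on the cell floor), x and y along the cell's walls; its top, where a capacitor stands, is 3 mm above the origin
- plate_b: brass contact plate, 54 x 54 mm, 3 mm thick, fixed on the floor of the other free cell of the tray; origin: centre of the plate's underside (on the cell floor), x and y along the cell's walls; its top, where a capacitor stands, is 3 mm above the origin
- cap_loaded: the capacitor already standing in the tray's third cell, same make and size (50 mm by 100 mm, terminals up); not to be moved; origin: centre of its underside
- supply: low grey power supply box fixed to the bench, 170 mm (x) by 260 mm (y), 60 mm high; the slider's track plate runs along its y on top, 52 mm wide, its surface 64 mm above the bench, centred 22 mm to the -x side of the box's middle; origin: centre of its underside
- fader (a joint): travel of the slider from its low end, in m, 0 to 0.15, growing along the supply's +y; it starts near the low end, slides with about 1.5 N and stays where it is left
- fader_top (a point): centre of the top of the slider's grip, on its white line; the grip is a black upright block 60 mm (x, across the track) by 18 mm (y, along the track) by 40 mm tall, its top 104.5 mm above the bench; axes as the supply's, the slider moves along +y
- mark (a joint): position of the steel pointer along the track, in m, on the same scale as joint fader: the slider's line is level with the pointer when both values are equal; stiff, not to be moved
- mark_tip (a point): tip of the dark steel pointer, an arrow 45 mm long, 16 mm wide and 9 mm high lying on the box's top on the +x side of the track, 4 mm clear of the grip, a round stud 17 mm high at its tail, 37 mm beyond the tip; it points to -x at the track; axes as the supply's
- tape: roll of tape lying flat, 90 mm diameter, 40 mm high; not to be moved; origin: centre of its underside
- fan: 120 mm axial fan standing on edge, 38 mm thick; not to be moved; origin: centre of its underside
Mind the look-alikes: they are no part of the job. Leave any purple look-alike of the cap_1 alone.

How it is judged:
On the way, in this order (a step that is already met when the one before it is completed fails the run):
1. both loose capacitors stand in the two free cells, one per cell, upright and released (((horizontal distance between cap_1 and plate_a below 0.012 m and z of cap_1 in the frame of plate_a below 0.008 m and angle between cap_1's own z axis and vertical below 0.1 rad) or (horizontal distance between cap_1 and plate_b below 0.012 m and z of cap_1 in the frame of plate_b below 0.008 m and angle between cap_1's own z axis and vertical below 0.1 rad)) and ((horizontal distance between cap_2 and plate_a below 0.012 m and z of cap_2 in the frame of plate_a below 0.008 m and angle between cap_2's own z axis and vertical below 0.1 rad) or (horizontal distance between cap_2 and plate_b below 0.012 m and z of cap_2 in the frame of plate_b below 0.008 m and angle between cap_2's own z axis and vertical below 0.1 rad)) and contact force between the fingers and cap_1 below 0.1 N and contact force between the fingers and cap_2 below 0.1 N), for 0.2 s.
2. after that, the slider's line is level with the pointer (within 5 mm) (y of fader_top in the frame of mark_tip between -0.005 and 0.005 m), for 0.2 s.
At the end, for the whole second after the job is handed in: Each of the two capacitors stands upright (within about 6 degrees), at rest and released, on one of the two brass plates, within 12 mm of its centre and down on it (within 5 mm); the slider stands still with its line within 5 mm of the pointer's tip along the track (all of step 1 and all of step 2 and velocity of joint fader between -0.005 and 0.005 m/s and linear speed of each of cap_1, cap_2 below 0.02 m/s); the robot touches nothing.
It fails at once if one of the two capacitors is tipped by more than about 40 degrees (angle between any of cap_1, cap_2's own z axis and vertical above 0.7 rad).
It fails at once if a capacitor is let fall (more than about 20 mm) instead of being set down ((linear speed of cap_1 above 0.62 m/s and contact force between the fingers and cap_1 below 0.01 N) or (linear speed of cap_2 above 0.62 m/s and contact force between the fingers and cap_2 below 0.01 N)).
It fails at once if the slider runs more than 9 mm past the pointer (y of fader_top in the frame of mark_tip above 0.009 m).
It fails at once if the pointer is shifted by more than 4 mm (distance of mark_tip from where it was at the start of the episode above 0.004 m).
It fails at once if the capacitor already in the tray, the tape roll or the fan is moved by more than 25 mm (distance of any of cap_loaded, tape, fan from where it was at the start of the episode above 0.025 m).
It also fails if it takes over 61 s, if anything falls off the work surface, if the arm or the gripper's body presses on something with over 40 N, if the wrist force passes 120 N, or if a joint passes its speed limit or range.

## Working session

There is one attempt and no reset: what is moved stays moved. The work goes in short steps, Python scripts to look and compute and a tool call to move; the robot and the scene stay as the last step left them, time stands still between calls to the robot, and variables do not carry over. Pictures are saved under pics/ and viewed, at most 10 in all, crops included, and the job is handed in when it is done.

Besides the shell and the picture viewer there is one more tool, called after "Request:" as name(argument=value, ...) on one line, values as JSON. move_arm: Moves the arm, as the interface text tells. Its arguments: {"type":"object","properties":{"series":{"type":"array"},"grip_force":{"type":"number"}},"required":["series"]}

```bash
mkdir -p pics
cat > h.py <<'E'
import numpy as np, cv2
from cell import arm
def info(c):
    i=arm.camera_info(c); return i
def rot(i):
    a=np.array(i["attitude"],float)
    if a.shape==(3,3): return a
    from scipy.spatial.transform import Rotation as R
    return R.from_quat(a[[1,2,3,0]]).as_matrix()
def ray(c,uv):
    i=info(c);K=np.array(i["camera_matrix"]);k=i["k1"]
    d=np.linalg.inv(K)@np.array([uv[0],uv[1],1.]);d=d[:2]
    s=d.copy()
    for _ in range(30): s=d/(1+k*(s@s))
    return np.array(i["origin"]),rot(i)@np.array([s[0],s[1],1])
def at_z(c,uv,z):
    o,d=ray(c,uv); return o+d*(z-o[2])/d[2]
def proj(c,P):
    i=info(c);K=np.array(i["camera_matrix"]);p=rot(i).T@(np.array(P)-i["origin"])
    s=p[:2]/p[2]; s=s*(1+i["k1"]*(s@s)); return (K@np.array([s[0],s[1],1]))[:2]
E
python3 - <<'E'
from h import *
for c in("top","side"):
    i=info(c);print(c,i)
    im=arm.camera(c);cv2.imwrite(f"pics/{c}0.png",im[:,:,::-1])
    for l in("cap_1","cap_loaded","tray","plate_a","supply","fader_top","mark_tip","tape","fan"):
        try:
            for r in arm.outline_of(c,l): print(c,l,round(r["confidence"],2),np.round(r["bbox"],1))
        except Exception as e: print(l,e)
print(arm.state())
E
```

```text
top {'camera_matrix': array([[545.17250373,   0.        , 314.41882797],
       [  0.        , 545.17250373, 243.8714019 ],
       [  0.        ,   0.        ,   1.        ]]), 'k1': -0.15199471723864863, 'origin': array([ 0.46688066, -0.04366324,  1.21034909]), 'attitude': array([ 0.04943065, -0.69487964,  0.71626971, -0.04070124])}
top cap_1 0.9 [415.1 299.9  31.4  29.1]
top cap_1 0.88 [342.  312.5  19.4  22.7]
top cap_1 0.74 [459.8 307.1  36.   26.7]
top cap_loaded 0.7 [380.1 248.3  27.4  29.1]
top tray 0.62 [379.3 249.8 115.2  39.2]
top tray 0.28 [349.3 254.6  25.4  18.3]
top plate_a 0.89 [348.9 252.8  25.7  19.5]
top plate_a 0.64 [407.1 250.1  23.3  31.1]
top supply 0.7 [349.4 251.1  24.3  23.1]
top supply 0.66 [208.5 249.4 125.6  87.8]
top fader_top 0.86 [233.5 252.6  14.4  35.3]
top fader_top 0.5 [236.5 340.   43.8  40.3]
top mark_tip 0.51 [203.7 230.    8.5  20.2]
top tape 0.85 [237.6 338.7  44.   41. ]
top fan 0.56 [309.7 161.1  60.4  34.5]
side {'camera_matrix': array([[623.55176749,   0.        , 318.72125808],
       [  0.        , 623.55176749, 240.12011116],
       [  0
[... 843 characters left out ...]
8.1]
{'time_s': 1.0, 'joints': array([ 9.94912527e-01,  1.58416999e-01,  1.59699707e+00, -3.66108461e-05,
        1.38620248e+00, -2.10111368e-01]), 'dq': array([ 0.0003271 , -0.00108751,  0.00125505,  0.00139511, -0.00022514,
       -0.00111666]), 'joint_torque': array([ 6.20289102e-04, -3.85563183e+01, -3.22375095e+01,  7.02294032e-02,
        3.05109867e-02,  1.21904628e-05]), 'tcp_pos': array([0.2056866 , 0.53693139, 0.21459306]), 'ee_rot': array([ 1.20480097e-05,  1.81865105e-01,  9.83323489e-01, -1.79258185e-05]), 'force': array([-0.85279868, -0.28113816,  0.30432313]), 'wrist_torque': array([-0.06979349, -0.03258837, -0.01106209]), 'grip_force': 0.0, 'grip_width': 0.09189018932715075}
```

View pics/top0.png

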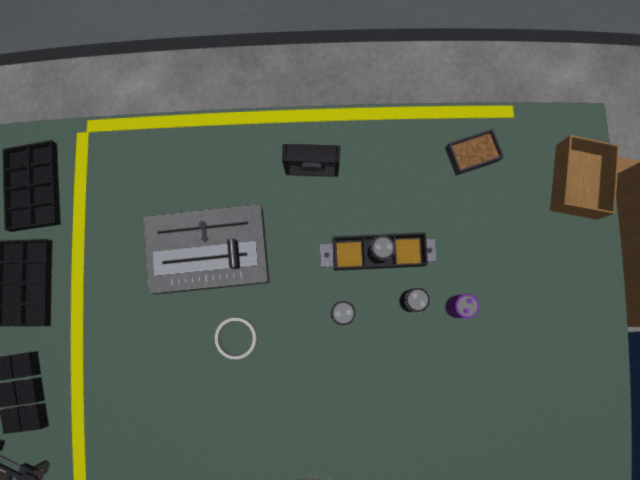

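View pics/side0.png

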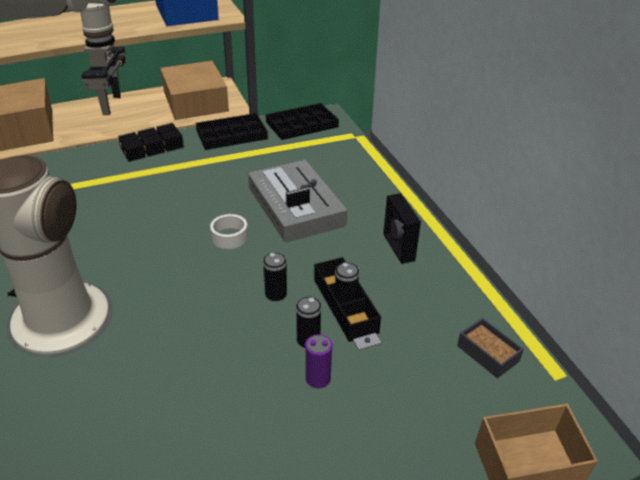

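Run:
```python
from h import *
im=cv2.imread("pics/top0.png")
a=cv2.resize(im[225:331,315:485],None,fx=4.7,fy=4.7,interpolation=cv2.INTER_CUBIC)
b=cv2.resize(im[200:298,140:272],None,fx=6,fy=6,interpolation=cv2.INTER_CUBIC)
cv2.imwrite("pics/a.png",np.clip(a*1.8,0,255).astype(np.uint8));cv2.imwrite("pics/b.png",np.clip(b*1.3,0,255).astype(np.uint8))
```

```text
(no output)
```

View pics/a.png

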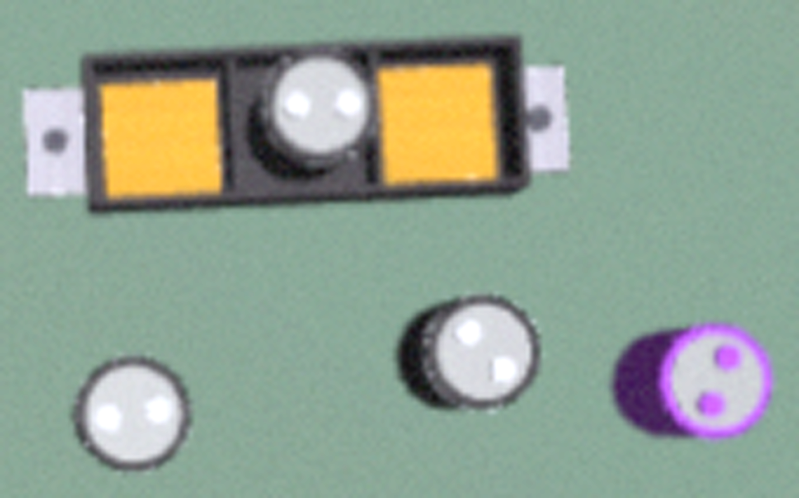

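View pics/b.png

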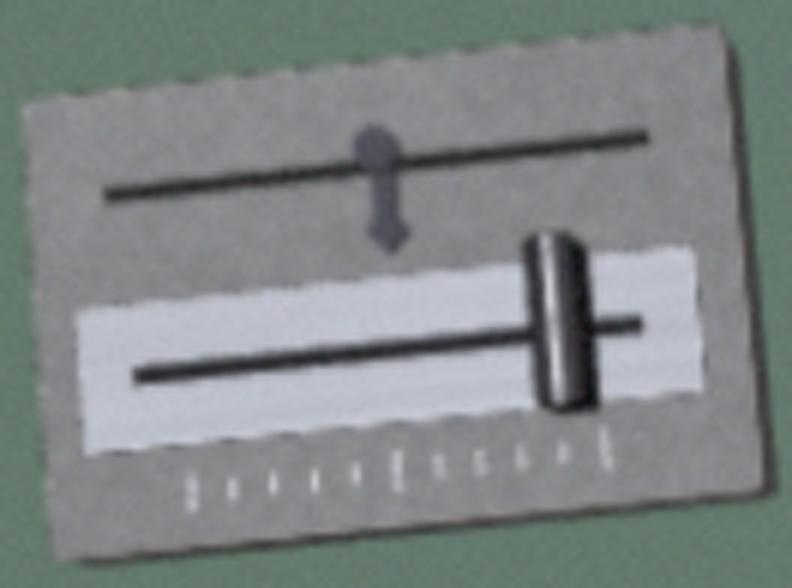

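Run:
```python
from h import *
A=lambda x,y:((x+.5)/4.7-.5+315,(y+.5)/4.7-.5+225)
B=lambda x,y:((x+.5)/6-.5+140,(y+.5)/6-.5+200)
def show(n,ps,z,f):
    q=[at_z("top",f(*p),z)[:2] for p in ps]
    print(n,np.round(q,4).tolist(),"mean",np.round(np.mean(q,0),4)); return np.array(q)
show("capL/R/loaded",[(132,413),(485.5,351),(319,105)],.1,A)
show("purple",[(716,381)],.1,A)
show("plateL",[(101,84),(220,79),(223,192),(105,198)],.007,A)
show("plateR",[(377,68),(493,64),(499,180),(383,186)],.007,A)
t=show("rim",[(82,57),(520,38),(528,190),(92,211)],.05,A)
print("tray yaw",[np.degrees(np.arctan2(*(d/np.linalg.norm(d)))) for d in (t[1]-t[0],t[2]-t[3])], np.linalg.norm(t[1]-t[0]),np.linalg.norm(t[3]-t[0]))
s=show("supply",[(22,104),(718,25),(765,490),(60,558)],.06,B)
print([np.degrees(np.arctan2(*d)) for d in (s[1]-s[0],s[2]-s[3])],np.linalg.norm(s[1]-s[0]),np.linalg.norm(s[3]-s[0]))
g=show("grip line",[(551,236),(566,407)],.1045,B)
show("tip",[(389,255)],.0665,B)
show("slot",[(135,376),(641,323)],.064,B)
# side check: predicted cap tops
for p in at_z("top",A(132,413),.1),at_z("top",A(485.5,351),.1): print(proj("side",p),proj("side",[p[0],p[1],0]))
m={}
for c in("side","top"):
    for l in("fan","tape"):
        r=arm.outline_of(c,l)[0]["bbox"]; print(c,l,at_z(c,r[:2],.06))
```

```text
capL/R/loaded [[0.4677, -0.0851], [0.4892, -0.2393], [0.5988, -0.1715]] mean [ 0.5185 -0.1653]
purple [[0.4724, -0.3401]] mean [ 0.4724 -0.3401]
plateL [[0.623, -0.0794], [0.6237, -0.1358], [0.57, -0.1351], [0.5689, -0.0794]] mean [ 0.5964 -0.1074]
plateR [[0.6266, -0.2107], [0.6268, -0.2662], [0.5714, -0.2661], [0.5704, -0.2108]] mean [ 0.5988 -0.2385]
rim [[0.6302, -0.0698], [0.6328, -0.2714], [0.5627, -0.2713], [0.5595, -0.072]] mean [ 0.5963 -0.1711]
tray yaw [np.float64(179.26655492417555), np.float64(179.08913710702083)] 0.20160411446872142 0.0707169312953683
supply [[0.6857, 0.3406], [0.7055, 0.0847], [0.5381, 0.0708], [0.5203, 0.325]] mean [0.6124 0.2053]
[np.float64(175.56902785576798), np.float64(176.01117917109727)] 0.25668754319039955 0.1660791311148709
grip line [[0.6245, 0.1385], [0.5655, 0.134]] mean [0.595  0.1362]
tip [[0.625, 0.2031]] mean [0.625  0.2031]
slot [[0.5846, 0.2963], [0.5982, 0.1133]] mean [0.5914 0.2048]
[274.61441135 258.09201204] [275.99270714 292.3393617 ]
[308.65262444 304.00015942] [308.46113064 338.65600706]
side fan [ 0.79884776 -0.03300844  0.06      ]
side tape [0.41316465 0.08716173 0.06      ]
top fan [ 0.79659571 -0.02668189  0.06      ]
top tape [0.41886434 0.13564531 0.06      ]
```

```bash
cat >> h.py <<'E'
from scipy.spatial.transform import Rotation as R
def to(P,yaw_y):
    "tool shift/turn to TCP position P, pointing down, closing axis at yaw_y deg"
    s=arm.state();q=s["ee_rot"];M=R.from_quat(q[[1,2,3,0]]).as_matrix() if q.shape==(4,) else q
    a=np.radians(yaw_y);y=np.array([np.cos(a),np.sin(a),0]);z=np.array([0,0,-1.]);x=np.cross(y,z)
    T=np.c_[x,y,z];rv=R.from_matrix(M.T@T).as_rotvec(degrees=True)
    print("turn",np.round(rv,2),"shift",np.round(M.T@(np.array(P)-s["tcp_pos"]),4),"t",s["time_s"],"tcp",np.round(s["tcp_pos"],4))
E
python3 - <<'E'
from h import *
to([.4677,-.0851,.2],0)
E
```

```text
turn [-0.    0.   69.04] shift [-0.4672 -0.4872  0.0146] t 1.2 tcp [0.2057 0.5369 0.2146]
```

Request:
move_arm(series=[[0, 0, 69.04, -0.467, -0.487, 0.0146, 1], [0, 0, 69.04, -0.467, -0.487, 0.0146, 1], [0, 0, 69.04, -0.467, -0.487, 0.0146, 1], [0, 0, 69.04, -0.467, -0.487, 0.0146, 1], [0, 0, 69.04, -0.467, -0.487, 0.0146, 1], [0, 0, 69.04, -0.467, -0.487, 0.0146, 1], [0, 0, 69.04, -0.467, -0.487, 0.0146, 1], [0, 0, 69.04, -0.467, -0.487, 0.0146, 1], [0, 0, 69.04, -0.467, -0.487, 0.0146, 1], [0, 0, 69.04, -0.467, -0.487, 0.0146, 1], [0, 0, 69.04, -0.467, -0.487, 0.0146, 1], [0, 0, 69.04, -0.467, -0.487, 0.0146, 1], [0, 0, 69.04, -0.467, -0.487, 0.0146, 1], [0, 0, 69.04, -0.467, -0.487, 0.0146, 1], [0, 0, 69.04, -0.467, -0.487, 0.0146, 1], [0, 0, 69.04, -0.467, -0.487, 0.0146, 1], [0, 0, 69.04, -0.467, -0.487, 0.0146, 1], [0, 0, 69.04, -0.467, -0.487, 0.0146, 1]])

```text
time_s: 3.0
tcp_pos: [0.4673, -0.0836, 0.2001]
ee_rot: [-0.0, 0.706, 0.708, 0.0]
force: [0.7, 0.2, -0.5]
grip_width: 0.0921
grip_force: 0.0
```

Run:
```python
from h import *
to([.4677,-.0851,.061],0)
```

```text
turn [ 0.01 -0.01  0.1 ] shift [-0.0015  0.0004  0.1391] t 3.0 tcp [ 0.4673 -0.0836  0.2001]
```

Request:
move_arm(series=[[0, 0, 0, -0.0015, 0, 0.03, 1], [0, 0, 0, -0.0015, 0, 0.07, 1], [0, 0, 0, -0.0015, 0, 0.1, 1], [0, 0, 0, -0.0015, 0, 0.12, 1], [0, 0, 0, -0.0015, 0, 0.132, 1], [0, 0, 0, -0.0015, 0, 0.139, 1], [0, 0, 0, -0.0015, 0, 0.139, 1], [0, 0, 0, -0.0015, 0, 0.139, -1], [0, 0, 0, -0.0015, 0, 0.139, -1], [0, 0, 0, -0.0015, 0, 0.139, -1], [0, 0, 0, -0.0015, 0, 0.139, -1], [0, 0, 0, -0.0015, 0, 0.139, -1], [0, 0, 0, -0.0015, 0, 0.139, -1], [0, 0, 0, -0.0015, 0, 0.139, -1], [0, 0, 0, -0.0015, 0, 0.139, -1]], grip_force=20)

```text
time_s: 4.5
tcp_pos: [0.4676, -0.0865, 0.0611]
ee_rot: [0.0, 0.707, 0.707, -0.0]
force: [-0.9, -0.2, 1.1]
grip_width: 0.0496
grip_force: 20.0
```

Request:
move_arm(series=[[0, 0, 0, 0, 0, -0.01, -1], [0, 0, 0, 0, 0, -0.03, -1], [0, 0, 0, 0, 0, -0.055, -1], [0, 0, 0, 0, 0, -0.075, -1], [0, 0, 0, 0, 0, -0.085, -1], [0, 0, 0, -0.001, 0.01, -0.085, -1], [0, 0, 0, -0.005, 0.03, -0.085, -1], [0, 0, 0, -0.01, 0.055, -0.085, -1], [0, 0, 0, -0.015, 0.08, -0.085, -1], [0, 0, 0, -0.019, 0.105, -0.085, -1], [0, 0, 0, -0.021, 0.122, -0.085, -1], [0, 0, 0, -0.0215, 0.1285, -0.085, -1], [0, 0, 0, -0.0215, 0.1285, -0.085, -1], [0, 0, 0, -0.0215, 0.1285, -0.085, -1]])

```text
time_s: 5.9
tcp_pos: [0.5952, -0.1075, 0.145]
ee_rot: [-0.001, 0.707, 0.707, -0.0]
force: [0.3, 0.3, -3.1]
grip_width: 0.0494
grip_force: 20.0
```

Run:
```python
from h import *
im=arm.camera("side");cv2.imwrite("pics/c.png",cv2.resize(im[200:350,250:450,::-1],None,fx=4,fy=4,interpolation=cv2.INTER_CUBIC))
to([.596,-.108,.0685],0); s=arm.state();print(s["force"],s["grip_width"])
```

```text
turn [-0.09 -0.03  0.  ] shift [-0.0005  0.0009  0.0769] t 5.95 tcp [ 0.5952 -0.1076  0.1454]
[-0.52757785  0.45474112 -2.72513797] 0.04945429761823638
```

View pics/c.png

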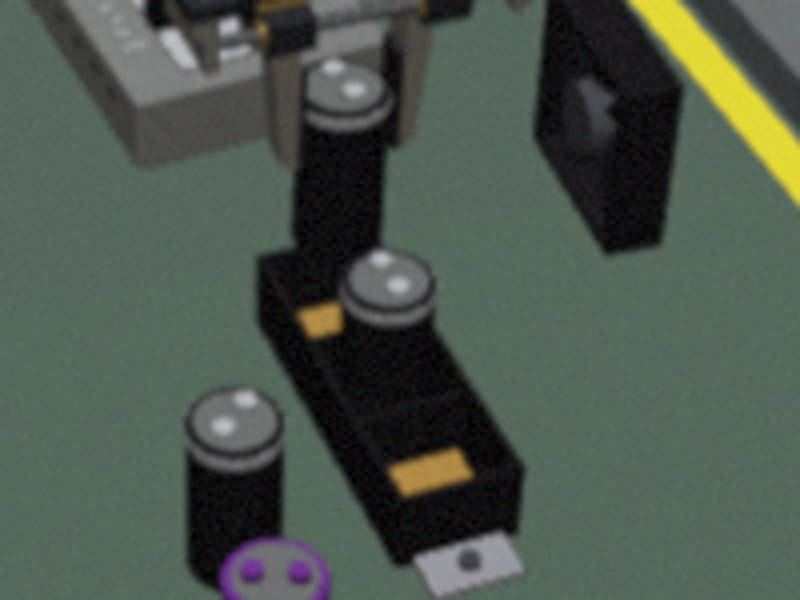

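The cap (crop 345,95) hangs upright above the far cell; loaded cap (388,285) and near free plate (430,470) are clear. Lowering.

Request:
move_arm(series=[[0, 0, 0, -0.0005, 0.001, 0.015, -1], [0, 0, 0, -0.0005, 0.001, 0.035, -1], [0, 0, 0, -0.0005, 0.001, 0.05, -1], [0, 0, 0, -0.0005, 0.001, 0.062, -1], [0, 0, 0, -0.0005, 0.001, 0.07, -1], [0, 0, 0, -0.0005, 0.001, 0.074, -1], [0, 0, 0, -0.0005, 0.001, 0.0765, -1], [0, 0, 0, -0.0005, 0.001, 0.0765, -1], [0, 0, 0, -0.0005, 0.001, 0.0765, -1]])

```text
time_s: 6.85
tcp_pos: [0.5976, -0.1086, 0.0702]
ee_rot: [0.001, 0.707, 0.707, 0.0]
force: [-0.7, -1.6, -2.8]
grip_width: 0.0498
grip_force: 20.0
```

Request:
move_arm(series=[[0, 0, 0, -0.0, -0.001, 0.001, -1], [0, 0, 0, 0, -0.001, 0.002, -1], [0, 0, 0, 0, -0.001, 0.002, -1], [0, 0, 0, 0, -0.001, 0.002, -1]])

```text
time_s: 7.25
tcp_pos: [0.5964, -0.1086, 0.0682]
ee_rot: [0.0, 0.707, 0.707, 0.0]
force: [-1.5, -0.2, 1.6]
grip_width: 0.0496
grip_force: 20.0
```

Request:
move_arm(series=[[0, 0, 0, 0, 0, 0, 1], [0, 0, 0, 0, 0, 0, 1], [0, 0, 0, 0, 0, 0, 1], [0, 0, 0, 0, 0, 0, 1], [0, 0, 0, 0, 0, -0.01, 1], [0, 0, 0, 0, 0, -0.05, 1], [0, 0, 0, 0, 0, -0.09, 1], [0, 0, 0, 0, 0, -0.132, 1], [0, 0, 0, -0.13, -0.107, -0.132, 1], [0, 0, 0, -0.13, -0.107, -0.132, 1], [0, 0, 0, -0.13, -0.107, -0.132, 1], [0, 0, 0, -0.13, -0.107, -0.132, 1], [0, 0, 0, -0.13, -0.107, -0.132, 1], [0, 0, 0, -0.13, -0.107, -0.132, 1]])

```text
time_s: 8.65
tcp_pos: [0.4894, -0.2383, 0.2002]
ee_rot: [0.0, 0.707, 0.707, 0.0]
force: [-0.0, 0.4, -0.1]
grip_width: 0.0917
grip_force: 0.0
```

Run:
```python
from h import *
to([.4892,-.2393,.061],0)
```

```text
turn [ 0.06  0.01 -0.04] shift [-0.0009 -0.0003  0.1392] t 8.65 tcp [ 0.4894 -0.2383  0.2002]
```

Request:
move_arm(series=[[0, 0, 0, -0.001, 0, 0.03, 1], [0, 0, 0, -0.001, 0, 0.07, 1], [0, 0, 0, -0.001, 0, 0.1, 1], [0, 0, 0, -0.001, 0, 0.12, 1], [0, 0, 0, -0.001, 0, 0.132, 1], [0, 0, 0, -0.001, 0, 0.139, 1], [0, 0, 0, -0.001, 0, 0.139, 1], [0, 0, 0, -0.001, 0, 0.139, -1], [0, 0, 0, -0.001, 0, 0.139, -1], [0, 0, 0, -0.001, 0, 0.139, -1], [0, 0, 0, -0.001, 0, 0.139, -1], [0, 0, 0, -0.001, 0, 0.139, -1], [0, 0, 0, -0.001, 0, 0.139, -1], [0, 0, 0, -0.001, 0, 0.139, -1], [0, 0, 0, -0.001, 0, 0.139, -1]])

```text
time_s: 10.15
tcp_pos: [0.4891, -0.2395, 0.0607]
ee_rot: [0.0, 0.707, 0.707, -0.0]
force: [-1.3, 0.1, 2.0]
grip_width: 0.0494
grip_force: 20.0
```

Target for this one: TCP ≈ (0.598, -0.2385).

Request:
move_arm(series=[[0, 0, 0, 0, 0, -0.01, -1], [0, 0, 0, 0, 0, -0.03, -1], [0, 0, 0, 0, 0, -0.055, -1], [0, 0, 0, 0, 0, -0.075, -1], [0, 0, 0, 0, 0, -0.085, -1], [0, 0, 0, 0, 0.01, -0.085, -1], [0, 0, 0, 0, 0.03, -0.085, -1], [0, 0, 0, 0, 0.055, -0.085, -1], [0, 0, 0, 0.001, 0.08, -0.085, -1], [0, 0, 0, 0.001, 0.098, -0.085, -1], [0, 0, 0, 0.001, 0.107, -0.085, -1], [0, 0, 0, 0.001, 0.109, -0.085, -1], [0, 0, 0, 0.001, 0.109, -0.085, -1], [0, 0, 0, 0.001, 0.109, -0.085, -1]])

```text
time_s: 11.55
tcp_pos: [0.5974, -0.2383, 0.1451]
ee_rot: [-0.0, 0.707, 0.707, -0.0]
force: [-0.9, 0.0, -1.4]
grip_width: 0.0498
grip_force: 20.0
```

Run:
```python
from h import *
to([.598,-.2385,.0677],0); s=arm.state();print(s["force"],s["grip_width"])
```

```text
turn [-0.05 -0.02 -0.02] shift [-0.0002  0.0007  0.0774] t 11.55 tcp [ 0.5974 -0.2383  0.1451]
[-0.88737189  0.03224712 -1.44757125] 0.049800184600996535
```

Request:
move_arm(series=[[0, 0, 0, 0, 0, 0.015, -1], [0, 0, 0, 0, 0, 0.035, -1], [0, 0, 0, 0, 0, 0.05, -1], [0, 0, 0, 0, 0, 0.062, -1], [0, 0, 0, 0, 0, 0.07, -1], [0, 0, 0, 0, 0, 0.074, -1], [0, 0, 0, 0, 0, 0.0765, -1], [0, 0, 0, 0, 0, 0.0775, -1], [0, 0, 0, 0, 0, 0.078, -1], [0, 0, 0, 0, 0, 0.078, -1]])

```text
time_s: 12.55
tcp_pos: [0.5984, -0.2386, 0.068]
ee_rot: [0.0, 0.707, 0.707, 0.0]
force: [0.5, -0.7, -1.7]
grip_width: 0.05
grip_force: 20.0
```

Request:
move_arm(series=[[0, 0, 0, 0, 0, 0.001, -1], [0, 0, 0, 0, 0, 0.001, -1], [0, 0, 0, 0, 0, 0.001, -1]])

```text
time_s: 12.85
tcp_pos: [0.5985, -0.2387, 0.0677]
ee_rot: [0.001, 0.707, 0.707, 0.0]
force: [-1.7, 1.1, 4.9]
grip_width: 0.0492
grip_force: 20.0
```

Request:
move_arm(series=[[0, 0, 0, 0, 0, 0, 1], [0, 0, 0, 0, 0, 0, 1], [0, 0, 0, 0, 0, 0, 1], [0, 0, 0, 0, 0, 0, 1], [0, 0, 0, 0, 0, -0.01, 1], [0, 0, 0, 0, 0, -0.05, 1], [0, 0, 0, 0, 0, -0.09, 1], [0, 0, 0, 0, 0, -0.132, 1], [0, 0, 0, 0, -0.15, -0.132, 1], [0, 0, 0, 0, -0.15, -0.132, 1], [0, 0, 0, 0, -0.15, -0.132, 1], [0, 0, 0, 0, -0.15, -0.132, 1]])

```text
time_s: 14.05
tcp_pos: [0.4427, -0.2365, 0.197]
ee_rot: [-0.003, 0.708, 0.706, -0.001]
force: [0.6, 0.9, -0.9]
grip_width: 0.0918
grip_force: 0.0
```

Run:
```python
from h import *
im=arm.camera("side");im2=arm.camera("top")
a=cv2.resize(im[200:350,270:420,::-1],(400,400),interpolation=cv2.INTER_CUBIC)
b=cv2.resize(im2[205:285,310:390+60][:, :, ::-1][:, :140],(400,229),interpolation=cv2.INTER_CUBIC)
c=np.zeros((400,800,3),np.uint8);c[:,:400]=a;c[:229,400:]=np.clip(b*1.5,0,255);cv2.imwrite("pics/d.png",c)
to([.595,.1362,.18],94.3)
```

```text
turn [ 2.000e-02  1.100e-01 -9.437e+01] shift [0.375  0.1467 0.0192] t 14.15 tcp [ 0.4478 -0.2385  0.1994]
```

View pics/d.png

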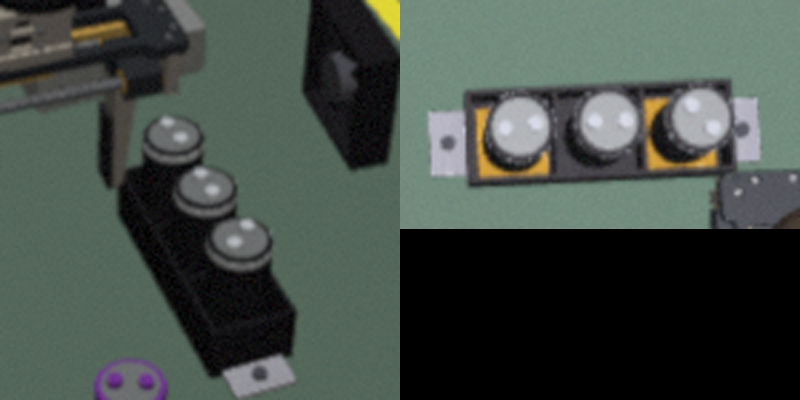

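All three caps stand upright in the tray in an even row (tops at 519,127 / 609,122 / 697,118). Now the slider.

Request:
move_arm(series=[[0, 0, -94.37, 0.375, 0.1467, 0.0192, 1], [0, 0, -94.37, 0.375, 0.1467, 0.0192, 1], [0, 0, -94.37, 0.375, 0.1467, 0.0192, 1], [0, 0, -94.37, 0.375, 0.1467, 0.0192, 1], [0, 0, -94.37, 0.375, 0.1467, 0.0192, 1], [0, 0, -94.37, 0.375, 0.1467, 0.0192, 1], [0, 0, -94.37, 0.375, 0.1467, 0.0192, 1], [0, 0, -94.37, 0.375, 0.1467, 0.0192, 1], [0, 0, -94.37, 0.375, 0.1467, 0.0192, 1], [0, 0, -94.37, 0.375, 0.1467, 0.0192, 1], [0, 0, -94.37, 0.375, 0.1467, 0.0192, 1], [0, 0, -94.37, 0.375, 0.1467, 0.0192, 1], [0, 0, -94.37, 0.375, 0.1467, 0.0192, 1], [0, 0, -94.37, 0.375, 0.1467, 0.0192, 1], [0, 0, -94.37, 0.375, 0.1467, 0.0192, 1]])

```text
time_s: 15.65
tcp_pos: [0.5951, 0.1366, 0.1795]
ee_rot: [0.0, -0.037, 0.999, 0.0]
force: [0.3, -0.8, -0.7]
grip_width: 0.0919
grip_force: 0.0
```

Run:
```python
from h import *
to([.593,.1362,.078],94.3)
```

```text
turn [ 0.    0.02 -0.02] shift [ 0.0021 -0.0003  0.1015] t 15.65 tcp [0.5951 0.1366 0.1795]
```

Request:
move_arm(series=[[0, 0, 0, 0.002, 0, 0.02, 1], [0, 0, 0, 0.002, 0, 0.05, 1], [0, 0, 0, 0.002, 0, 0.075, 1], [0, 0, 0, 0.002, 0, 0.09, 1], [0, 0, 0, 0.002, 0, 0.098, 1], [0, 0, 0, 0.002, 0, 0.101, 1], [0, 0, 0, 0.002, 0, 0.101, 1], [0, 0, 0, 0.002, 0, 0.101, -1], [0, 0, 0, 0.002, 0, 0.101, -1], [0, 0, 0, 0.002, 0, 0.101, -1], [0, 0, 0, 0.002, 0, 0.101, -1], [0, 0, 0, 0.002, 0, 0.101, -1], [0, 0, 0, 0.002, 0, 0.101, -1], [0, 0, 0, 0.002, 0, 0.101, -1], [0, 0, 0, 0.002, 0, 0.101, -1], [0, 0, 0, 0.002, 0, 0.101, -1], [0, 0, 0, 0.002, 0, 0.101, -1]], grip_force=8)

```text
time_s: 17.35
tcp_pos: [0.5927, 0.1368, 0.0783]
ee_rot: [-0.0, -0.038, 0.999, 0.0]
force: [-0.2, 0.5, 0.3]
grip_width: 0.0179
grip_force: 8.0
```

Request:
move_arm(series=[[0, 0, 0, 0, 0.003, 0, -1], [0, 0, 0, 0, 0.008, 0, -1], [0, 0, 0, 0, 0.014, 0, -1], [0, 0, 0, 0, 0.02, 0, -1], [0, 0, 0, 0, 0.026, 0, -1], [0, 0, 0, 0, 0.032, 0, -1], [0, 0, 0, 0, 0.038, 0, -1], [0, 0, 0, 0, 0.044, 0, -1], [0, 0, 0, 0, 0.05, 0, -1], [0, 0, 0, 0, 0.054, 0, -1], [0, 0, 0, 0, 0.057, 0, -1], [0, 0, 0, 0, 0.0595, 0, -1], [0, 0, 0, 0, 0.061, 0, -1], [0, 0, 0, 0, 0.061, 0, -1], [0, 0, 0, 0, 0.061, 0, -1], [0, 0, 0, 0, 0.061, 0, -1]])

```text
time_s: 18.95
tcp_pos: [0.5882, 0.1976, 0.0783]
ee_rot: [0.0, -0.038, 0.999, 0.0]
force: [1.8, 0.8, -1.6]
grip_width: 0.0181
grip_force: 8.0
```

Release, rise and move clear toward the robot to look.

Request:
move_arm(series=[[0, 0, 0, 0, 0, 0, 1], [0, 0, 0, 0, 0, 0, 1], [0, 0, 0, 0, 0, 0, 1], [0, 0, 0, 0, 0, 0, 1], [0, 0, 0, 0, 0, 0, 1], [0, 0, 0, 0, 0, -0.02, 1], [0, 0, 0, 0, 0, -0.06, 1], [0, 0, 0, 0, 0, -0.1, 1], [0, 0, 0, 0, 0, -0.13, 1], [0, 0, 0, 0.25, 0, -0.13, 1], [0, 0, 0, 0.25, 0, -0.13, 1], [0, 0, 0, 0.25, 0, -0.13, 1], [0, 0, 0, 0.25, 0, -0.13, 1], [0, 0, 0, 0.25, 0, -0.13, 1], [0, 0, 0, 0.25, 0, -0.13, 1], [0, 0, 0, 0.25, 0, -0.13, 1]])

```text
time_s: 20.55
tcp_pos: [0.3388, 0.1783, 0.2088]
ee_rot: [0.001, -0.038, 0.999, 0.0]
force: [0.0, 0.4, 0.3]
grip_width: 0.0918
grip_force: 0.0
```

Run:
```python
from h import *
im=arm.camera("top")
cv2.imwrite("pics/e.png",np.clip(1.3*cv2.resize(im[200:298,140:272,::-1],None,fx=6,fy=6,interpolation=cv2.INTER_CUBIC).astype(float),0,255).astype(np.uint8))
print(arm.state()["force"],arm.state()["tcp_pos"],arm.state()["time_s"])
for r in arm.outline_of("top","fader_top"): print(r["confidence"],r["bbox"])
```

```text
[-0.47422167 -0.50199003 -0.02462755] [0.33979717 0.17833246 0.20902406] 20.6
0.89 [206.8, 258.2, 12.7, 32.2]
```

View pics/e.png

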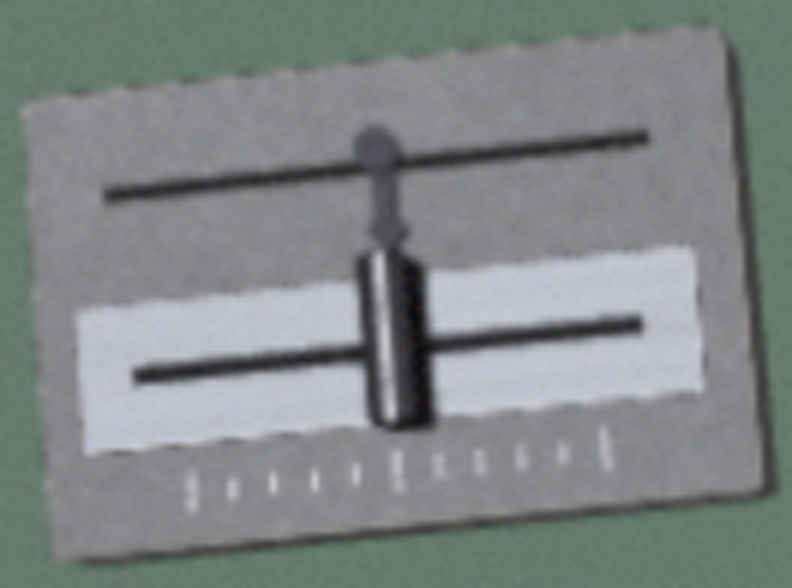

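The grip's white line runs (383,256)–(398,424), just below the pointer tip (~389,253); parallax needs computing.

Run:
```python
from h import *
B=lambda x,y:((x+.5)/6-.5+140,(y+.5)/6-.5+200)
s=np.array([-.075,.9972])
e=[at_z("top",B(*p),.1045)[:2] for p in((383,256),(398,424))]
g=np.mean(e,0)
for z in(.0645,.069):
    t=at_z("top",B(389,255),z)[:2]; print(g,t,"remaining",(t-g)@s)
# independent: pointer axis (tail stud centre) and side view
t=at_z("top",B(376,146),.077)[:2];print("stud",t,(t-g)@s)
im=arm.camera("side");cv2.imwrite("pics/f.png",cv2.resize(im[150:245,240:355,::-1],None,fx=6,fy=6,interpolation=cv2.INTER_CUBIC))
```

```text
[0.59037791 0.19451205] [0.62524691 0.20350891] remaining 0.006356487382524119
[0.59037791 0.19451205] [0.62462498 0.20253821] remaining 0.005435151696783505
stud [0.6626494  0.20540236] 0.005439452430840983
```

View pics/f.png

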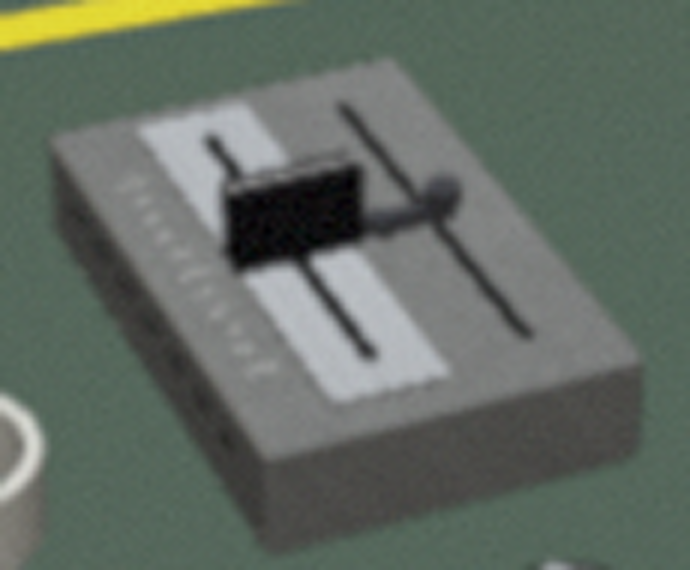

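Run:
```python
from h import *
S=lambda x,y:((x+.5)/6-.5+240,(y+.5)/6-.5+150)
s=np.array([-.075,.9972])
for n,p,z in(("near bottom R",(362,242),.0645),("near bottom L",(237,270),.0645),("near top R",(361,166),.1045),("near top L",(226,186),.1045),("far top R",(349,152),.1045),("stud top",(442,185),.077),("ptr lower edge",(375,234),.06),("ptr upper edge",(378,215),.069)):
    P=at_z("side",S(*p),z)[:2];print(n,np.round(P,4),"s",round(P@s,4))
```

```text
near bottom R [0.6191 0.1895] s 0.1425
near bottom L [0.5628 0.1871] s 0.1443
near top R [0.618  0.1872] s 0.1403
near top L [0.5603 0.1913] s 0.1487
far top R [0.6168 0.199 ] s 0.1522
stud top [0.6596 0.2018] s 0.1518
ptr lower edge [0.6285 0.1997] s 0.152
ptr upper edge [0.6301 0.2004] s 0.1525
```

Run:
```python
from h import *
S=lambda x,y:((x+.5)/6-.5+240,(y+.5)/6-.5+150)
B=lambda x,y:((x+.5)/6-.5+140,(y+.5)/6-.5+200)
# box top corners seen in both: order far-left.. (-x+y),(+x+y),(+x-y),(-x-y)
q=np.array([at_z("side",S(*p),.06)[:2] for p in((50,140),(388,58),(640,365),(268,460))])
t=np.array([at_z("top",B(*p),.06)[:2] for p in((60,558),(22,104),(718,25),(765,490))])[[0,1,2,3]]
print("side",np.round(q,4).tolist(),q.mean(0)); print("top",np.round(t,4).tolist(),t.mean(0))
# draw wireframes
def wire(img,c,f,o,P,col):
    p=[((np.array(proj(c,x))-o+.5)*f-.5) for x in P]
    cv2.polylines(img,[np.round(np.array(p)*8).astype(int)],True,col,1,cv2.LINE_AA,3)
yh=np.array([-.075,.9972,0]);xh=np.array([.9972,.075,0])
c0=np.array([.6124,.2053,0])
im1=arm.camera("top");im2=arm.camera("side");f=8
a=cv2.resize(im1[235:285,182:232,::-1],None,fx=f,fy=f,interpolation=cv2.INTER_CUBIC)
b=cv2.resize(im2[165:215,270:320,::-1],None,fx=f,fy=f,interpolation=cv2.INTER_CUBIC)
im1=np.clip(a*1.5,0,255).astype(np.uint8);im2=np.clip(b*1.5,0,255).astype(np.uint8)
T=np.array([.5882,.1976,0])+xh*.003
for img,c,o in((im1,"top",(182,235)),(im2,"side",(270,165))):
    for z in(.0645,.1045):
        wire(img,c,f,np.array(o),[T+xh*i*.03+yh*j*.009+[0,0,z] for i,j in((1,1),(1,-1),(-1,-1),(-1,1))],(0,255,255) if z>.1 else (0,0,255))
    wire(img,c,f,np.array(o),[T+xh*i*.03+[0,0,.1045] for i in(1,-1)],(0,255,0))
cv2.imwrite("pics/g.png",np.hstack([im1,im2]))
```

```text
side [[0.5169, 0.3178], [0.6815, 0.3339], [0.6993, 0.0741], [0.5364, 0.0636]] [0.60853204 0.19732519]
top [[0.5203, 0.325], [0.6857, 0.3406], [0.7055, 0.0847], [0.5381, 0.0708]] [0.61239503 0.20531374]
```

View pics/g.png

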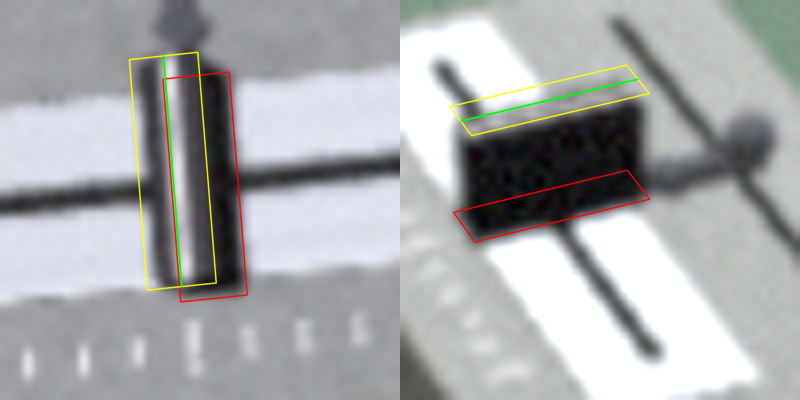

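Top view puts the pointer about 4 mm further along, the side view about 1–2 mm; I'll nudge the slider +2.8 mm.

Run:
```python
from h import *
to([.5882,.1976,.0783],94.3)
```

```text
turn [-0.   -0.03  0.04] shift [-0.249   0.0006  0.13  ] t 20.8 tcp [0.34   0.1782 0.2085]
```

Request:
move_arm(series=[[0, 0, 0, -0.249, 0.0005, 0, 1], [0, 0, 0, -0.249, 0.0005, 0, 1], [0, 0, 0, -0.249, 0.0005, 0, 1], [0, 0, 0, -0.249, 0.0005, 0, 1], [0, 0, 0, -0.249, 0.0005, 0, 1], [0, 0, 0, -0.249, 0.0005, 0, 1], [0, 0, 0, -0.249, 0.0005, 0, 1], [0, 0, 0, -0.249, 0.0005, 0.03, 1], [0, 0, 0, -0.249, 0.0005, 0.07, 1], [0, 0, 0, -0.249, 0.0005, 0.1, 1], [0, 0, 0, -0.249, 0.0005, 0.12, 1], [0, 0, 0, -0.249, 0.0005, 0.13, 1], [0, 0, 0, -0.249, 0.0005, 0.13, 1], [0, 0, 0, -0.249, 0.0005, 0.13, 1]])

```text
time_s: 22.2
tcp_pos: [0.5877, 0.1979, 0.08]
ee_rot: [0.001, -0.038, 0.999, 0.0]
force: [0.6, -0.3, -0.5]
grip_width: 0.0921
grip_force: 0.0
```

Request:
move_arm(series=[[0, 0, 0, 0, 0, 0, -1], [0, 0, 0, 0, 0, 0, -1], [0, 0, 0, 0, 0, 0, -1], [0, 0, 0, 0, 0, 0, -1], [0, 0, 0, 0, 0, 0, -1], [0, 0, 0, 0, 0, 0, -1], [0, 0, 0, 0, 0, 0, -1], [0, 0, 0, 0, 0, 0, -1], [0, 0, 0, 0, 0, 0, -1], [0, 0, 0, 0, 0, 0, -1]])

```text
time_s: 23.2
tcp_pos: [0.5871, 0.1977, 0.0783]
ee_rot: [-0.0, -0.038, 0.999, -0.0]
force: [0.5, -0.2, -0.4]
grip_width: 0.0178
grip_force: 8.0
```

Request:
move_arm(series=[[0, 0, 0, 0, 0.001, 0, -1], [0, 0, 0, 0, 0.002, 0, -1], [0, 0, 0, 0, 0.0028, 0, -1], [0, 0, 0, 0, 0.0028, 0, -1], [0, 0, 0, 0, 0.0028, 0, -1], [0, 0, 0, 0, 0.0028, 0, -1]])

```text
time_s: 23.8
tcp_pos: [0.5869, 0.2005, 0.0783]
ee_rot: [-0.0, -0.038, 0.999, 0.0]
force: [-0.2, -1.2, -0.3]
grip_width: 0.0181
grip_force: 8.0
```

Request:
move_arm(series=[[0, 0, 0, 0, 0, 0, 1], [0, 0, 0, 0, 0, 0, 1], [0, 0, 0, 0, 0, 0, 1], [0, 0, 0, 0, 0, 0, 1], [0, 0, 0, 0, 0, 0, 1], [0, 0, 0, 0, 0, -0.02, 1], [0, 0, 0, 0, 0, -0.06, 1], [0, 0, 0, 0, 0, -0.1, 1], [0, 0, 0, 0, 0, -0.13, 1], [0, 0, 0, 0.25, 0, -0.13, 1], [0, 0, 0, 0.25, 0, -0.13, 1], [0, 0, 0, 0.25, 0, -0.13, 1], [0, 0, 0, 0.25, 0, -0.13, 1], [0, 0, 0, 0.25, 0, -0.13, 1], [0, 0, 0, 0.25, 0, -0.13, 1], [0, 0, 0, 0.25, 0, -0.13, 1], [0, 0, 0, 0.25, 0, -0.13, 1]])

```text
time_s: 25.5
tcp_pos: [0.339, 0.1815, 0.209]
ee_rot: [0.001, -0.038, 0.999, 0.0]
force: [0.3, 0.3, -0.3]
grip_width: 0.092
grip_force: 0.0
```

Run:
```python
from h import *
f=8
a=cv2.resize(arm.camera("top")[225:285,182:232,::-1],None,fx=f,fy=f,interpolation=cv2.INTER_CUBIC)
b=cv2.resize(arm.camera("side")[160:220,270:320,::-1],None,fx=f,fy=f,interpolation=cv2.INTER_CUBIC)
cv2.imwrite("pics/i.png",np.clip(np.hstack([a,b])*1.5,0,255).astype(np.uint8))
```

```text
(no output)
```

View pics/i.png

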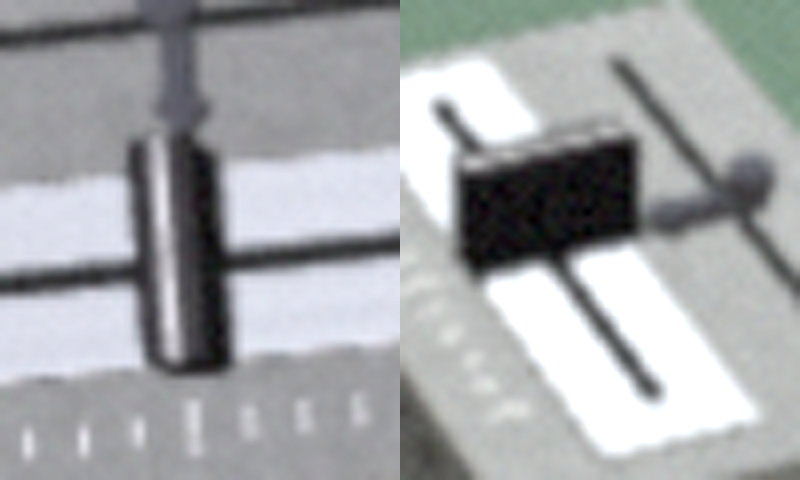

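Top view: line at column ~156 at its top end, which is ~187 once parallax is removed, against the tip at ~183, so about 1 mm short. The side view agrees.

```bash
python3 -c "
from cell import arm
print(arm.job_done())"
```

```text
the job is handed in; nothing more can be done
None
```

The job is handed in, but no verdict came back: both capacitors stand upright and released in the free cells, and the slider's line is level with the pointer to about 1 mm by the last top picture.

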